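Build up the pivot stack on a bracket bolt

ROBOT

A 6-joint arm with a two-finger parallel gripper is mounted at the origin on the work surface. World frame = base frame: x ahead of the robot, y to its left, z up, the work surface at z = 0. Lengths are in mm, angles in degrees, forces in N, time in s.
With the tool pointing down it reaches from about 300 to 850 mm from the base axis. Payload 4.2 kg.
Tool frame: the origin (TCP) lies on the centre line of the jaws, within the pads' length; the fingertips stand 11 mm ahead of it and the grasp point (between the pads) lies 8 mm behind it; z points along the fingers, y is the direction in which the jaws open and shut (so a half turn about z gives the same grasp; the last joint's range is limited). The gripper opens to 91 mm and grips with 3 to 60 N. Pads are 32 mm wide; open, the fingers measure 118 mm over their backs; the gripper's body (76 mm by 178 mm) begins 60 mm behind the grasp point.
Start: joints at [75.172, 18.312, 89.639, -0, 72.044, -1.146], TCP at [136.01, 558.698, 224.976] pointing down, gripper open.
Joint ranges: [-177.97, 177.97], [-48.28, 115.42], [12.27, 149.76], [-77.06, 257.06], [2.81, 150.46], [-146.56, 146.56]. Speed limits (degrees/s): [147.25, 147.25, 180, 180, 180, 180].

INTERFACE

Orientations are given as [roll, pitch, yaw] about the fixed x, y, z axes, in that order (R = Rz(yaw) Ry(pitch) Rx(roll)).
In Python, from workcell import env, grab_frame gives the robot as it stands. The module is installed in compiled form; this text tells all that it offers.
- The arm moves only by the tool arm_command, never from a script. Its argument "series" is one flat list of numbers, 6 for each row, row after row: the shift along the world's x, y, z each as a share of 400 mm, from -1 to 1, then the turn, a rotation vector about the world's x, y, z each as a share of 45 degrees, from -1 to 1. A call has 1 to 20 rows; each row shifts and turns the commanded pose from where the row before left it; what a row does not reach is not made up. A row lasts 1/12 s, in which the tool goes at most 41.7 mm and 7.16 degrees, less where a joint would pass 70% of its speed; a pose out of reach is approached as far as the arm can. A call with a number of a shift or a turn outside -1 to 1 is refused whole. A call with a gripper value outside its range is refused whole. "hand" is the opening, from 0 (shut) to 1 (fully open), set as the call begins (left out, the last holds). The fingers move at their own pace and stop on an object; "newtons" is the grip in N (left out, the last holds). Time passes only in rows, so rows that do not move let the fingers close. It gives the time, the measured TCP pose, the force and the opening at its end, in the units of the state.
- env.state(): the state, without advancing time (a new reading comes with each control period).
- grab_frame(name): name is "side" or "top"; returns a dict with "frame" (384x512x3 uint8, red, green, blue), "intrinsics" (3x3 intrinsics, pixels), "k1" (the pictures are not rectified: a ray, as slopes to the right and down, at radius r is drawn at 1 + k1 r^2 times it, then the intrinsics apply), "R" (3x3) and "t" (3): a world point X has camera coordinates R X + t. Camera axes: x right, y down, z forward; pixel columns grow to the right and rows downward; lengths in mm; the calibration is good to about 2 mm. A picture is of the moment at which its call begins. There is no depth.
- env.job_done(): hands the job in, once; it reports no verdict.
The state is a dict: "time_s": time; "qpos": joint angles; "qvel": joint speeds; "effort": joint torques, N m; "ee_pos": TCP position; "ee_rot": TCP orientation; "force": force on the tool from outside, world axes, zero at the start; "torque": the same for the moment, N m; "gripper_width": finger opening in mm.
Only numpy, scipy, OpenCV 4.12 (cv2) and the standard library are available. Lean on these libraries where they do the work, as an engineer would, in place of code of your own. Each camera call takes 0.05 s, during which the arm holds its last target.

TASK

Build up the pivot on the bracket's upright bolt: thread on first the short spacer tube, then the plate washer, then the flanged bushing with its flange down, each sitting down fully on the one below. Leave the look-alikes (the longer sleeve and the disc without a hole), the can and the tools standing or lying where they are.

Things in the scene. Friction and masses are not known exactly. Their poses are not given: they have to be found in the camera images.
- bracket: Dark steel pivot bracket, fixed at the left or right of the table, turned up to 0.6 rad. Origin: centre of its underside, on the table; z up. Base plate 120 x 120 x 20 mm. Two upright cheek plates, 8 mm thick, 80 mm long along its x, centred at y = +-54 mm (100 mm clear between them), reach 95 mm above the table; it is open along its own x, so fingers low down at the bolt must be spread along that x.
- bolt_foot (a point): Foot of the upright bolt in the middle of the bracket: on the bolt's axis, at the base plate's top face, 20 mm above the table; axes as the bracket. The bolt is 20 mm in diameter and its tip is 132 mm above the table; the last 10 mm taper to 10 mm diameter.
- bolt_top (a point): Tip of the bolt, on its axis, 132 mm above the table.
- spacer: Short spacer: plain steel tube standing on end, 44 mm outside, 24 mm bore (slips freely over the bolt and slides down it), 65 mm tall, about 0.25 kg. Origin: centre of its underside, z up along the bore.
- spacer_mid (a point): Centre of the spacer, half way up its bore.
- washer: Plate washer: flat steel ring lying on the table, 60 mm outside, 24 mm bore, 12 mm thick, about 0.15 kg. Origin: centre of its underside, z up along the bore.
- washer_mid (a point): Centre of the washer, at half thickness.
- bushing: Flanged steel bushing standing flange down: flange 62 mm diameter and 10 mm thick at the bottom, barrel above it 44 mm diameter, 36 mm tall in all, 24 mm bore right through, about 0.15 kg. Origin: centre of the flange's underside, z up through the barrel.
- long_sleeve: Look-alike to leave alone: steel tube like the spacer (44 mm outside, 24 mm bore) but 95 mm tall, standing. Origin: centre of its underside.
- blank_disc: Look-alike to leave alone: solid steel disc without a hole, 60 mm diameter, 12 mm thick, lying flat. Origin: centre of its underside.
- can: Plain metal can, 54 mm diameter, 140 mm tall, standing among the parts; leave it. Origin: centre of its underside.
- wrench: Wrench 170 mm long, 38 mm wide at its head and 32 mm at its ring end, 17 mm between, 8 mm thick, lying between the two rows of parts, lengthwise across the table. Origin at its middle; x along its length, head at +x.
- screwdriver: Screwdriver 190 mm long, handle 26 mm thick, lying across the table behind the parts. Origin at its middle; x along its length.
- hammer: Hammer 260 mm long, handle 26 mm thick, head 60 to 75 mm wide and 26 mm high, lying near the robot on its left. Origin at its middle; x along its length.
- bin: Grey open sheet-metal bin fixed to the table on the side opposite the bracket, 150 x 130 mm, 60 mm high, with rubber rings. Origin: centre of its underside.
There are look-alikes about, which are no part of the job. What is shaped like the spacer but black or green is not meant.

How it is judged:
By the outcome, as a careful person would: the job done as asked, in the order asked, and still so for the second after the job is handed in, with the robot touching nothing.
It also fails if it takes over 69 s, if anything falls off the work surface, if the arm or the gripper's body presses on something with over 40 N, if the wrist force passes 120 N, or if a joint passes its speed limit or range.

## Working session

There is one attempt and no reset: what is moved stays moved. The work goes in short steps, Python scripts to look and compute and a tool call to move; the robot and the scene stay as the last step left them, time stands still between calls to the robot, and variables do not carry over. Pictures are saved under pics/ and viewed, and the job is handed in when it is done.

Besides the shell and the picture viewer there is one more tool, called after ">>>" as name(argument=value, ...), one argument or row to a line, values as JSON. arm_command: Moves the arm, as the interface text tells. Shift numbers are shares of 400 mm and turn numbers shares of 45 degrees, none past 1 either way. Its arguments: {"type":"object","properties":{"series":{"type":"array"},"hand":{"type":"number"},"newtons":{"type":"number"}},"required":["series"]}

```bash
mkdir -p pics; python3 - <<'E'
from workcell import env, grab_frame
import cv2,pickle
print(env.state())
for n in("top","side"):
    f=grab_frame(n); pickle.dump(f,open(n+"0.pkl","wb"))
    cv2.imwrite(f"pics/{n}0.png",f["frame"][:,:,::-1]); print(n,f["intrinsics"],f["k1"],f["R"],f["t"])
E
```

```text
{'time_s': 0.0, 'qpos': array([ 7.51715216e+01,  1.83513093e+01,  8.97066097e+01, -3.07797897e-03,
        7.20452211e+01, -1.14682428e+00]), 'qvel': array([ 0.04682217,  0.08117737, -0.00570035,  0.03574815, -0.04952294,
       -0.06674192]), 'effort': array([ 2.00242532e-03, -4.12452757e+01, -2.31972456e+01,  7.28594139e-02,
        4.57278709e-02, -1.53132542e-04]), 'ee_pos': array([135.90002523, 558.19770071, 224.12222765]), 'ee_rot': array([-1.79896822e+02,  8.61481209e-04,  1.66319298e+02]), 'force': array([ 0.54747967, -1.25805079,  0.46493424]), 'torque': array([ 0.00993098,  0.00470293, -0.00189158]), 'gripper_width': 91.07561384138137}
top [[347.52129184   0.         255.63679083]
 [  0.         347.52129184 193.99589007]
 [  0.           0.           1.        ]] 0.017440297386522488 [[ 1.69265907e-04 -9.99853634e-01 -1.71079512e-02]
 [-9.85955262e-01  2.69032725e-03 -1.66987973e-01]
 [ 1.67009558e-01  1.68959398e-02 -9.85810496e-01]] [  14.24795642  500.95615908 1045.74717411]
side [[402.83958786   0.         256.13510158]
 [  0.         402.83958786 191.83053256]
 [  0.           0.           1.        ]] -0.039213105450226104 [[ 0.69657794 -0.71745459 -0.00617129]
 [-0.46440291 -0.44429978 -0.76611203]
 [ 0.54690869  0.53652271 -0.64267742]] [-348.2397333   324.39338883 1120.63050694]
```

View pics/top0.png

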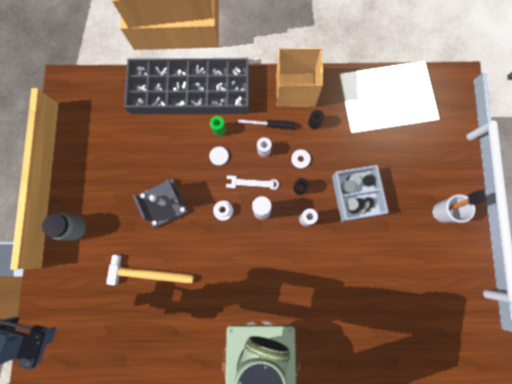

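View pics/side0.png

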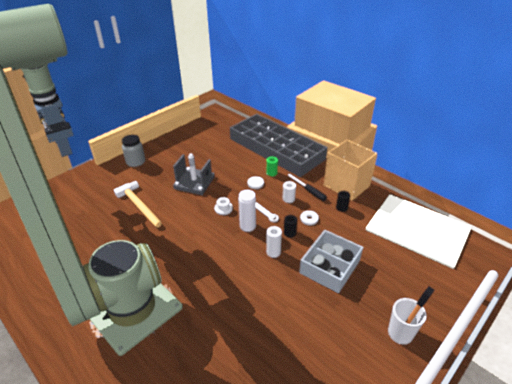

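The top view shows a row of parts: (218,156), (264,147), (301,158), then (223,210), (262,208), (308,217), with the bracket at (161,203). I'll enlarge it.

```bash
cat > h.py <<'E'
import numpy as np,cv2,pickle
from workcell import env,grab_frame
def crop(f,x0,y0,w,h,s,name):
    c=f["frame"][y0:y0+h,x0:x0+w,::-1]
    cv2.imwrite("pics/"+name,cv2.resize(c,None,fx=s,fy=s,interpolation=cv2.INTER_CUBIC))
def proj(f,X):
    X=np.atleast_2d(X).astype(float); c=X@f["R"].T+f["t"]; p=c[:,:2]/c[:,2:]
    r2=(p**2).sum(1,keepdims=True); p=p*(1+f["k1"]*r2); K=f["intrinsics"]
    return p*[K[0,0],K[1,1]]+[K[0,2],K[1,2]]
def ray(f,uv):
    d=np.array([f["k1"],0,0,0,0.]); K=f["intrinsics"]
    p=cv2.undistortPoints(np.array([[uv]],float),K,d,)[0,0]
    o=-f["R"].T@f["t"]; v=f["R"].T@np.array([p[0],p[1],1]); return o,v
def atz(f,uv,z):
    o,v=ray(f,uv); return o+v*(z-o[2])/v[2]
def load(n): return pickle.load(open(n,"rb"))
E
python3 - <<'E'
from h import *
t=load("top0.pkl");s=load("side0.pkl")
crop(t,125,125,130,110,6,"tA.png");crop(t,200,125,130,110,6,"tB.png");crop(s,165,140,165,125,4.8,"sA.png")
E
```

```text
(no output)
```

View pics/tA.png

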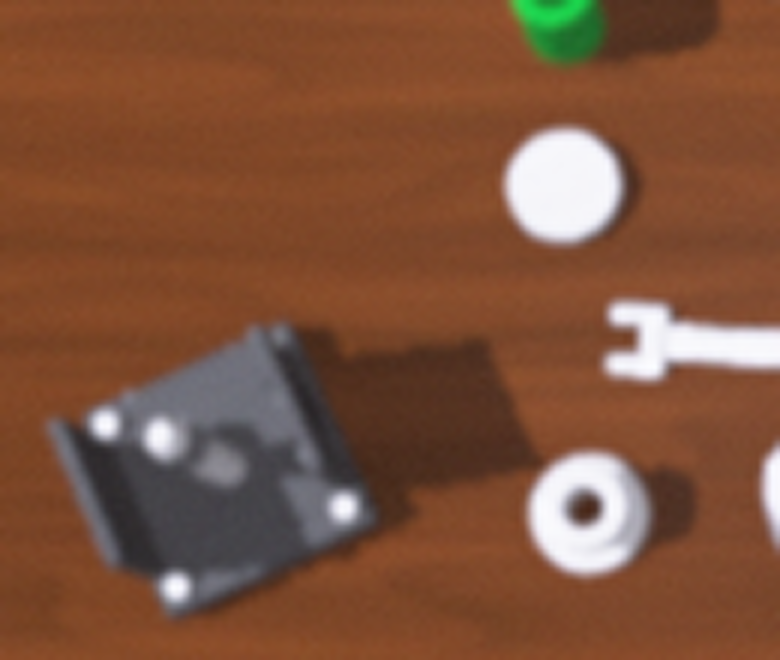

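View pics/tB.png

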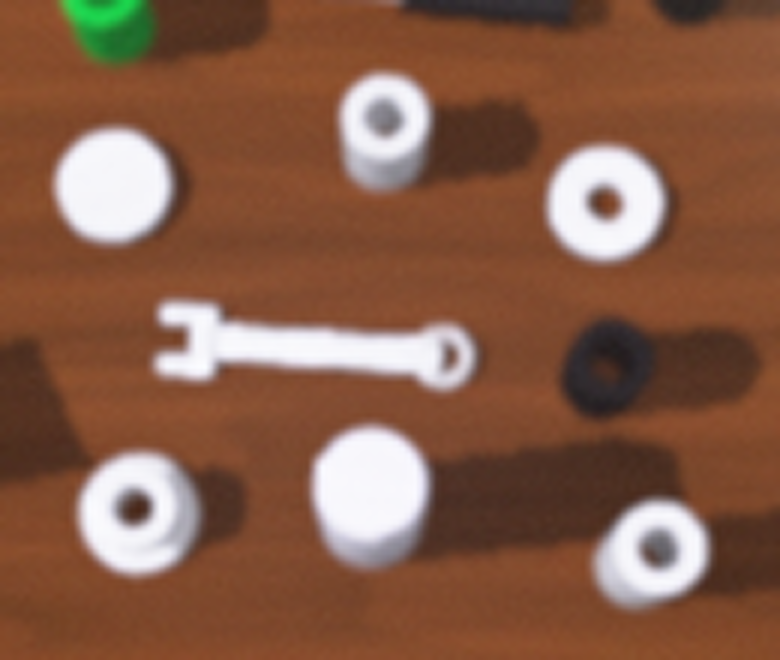

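View pics/sA.png

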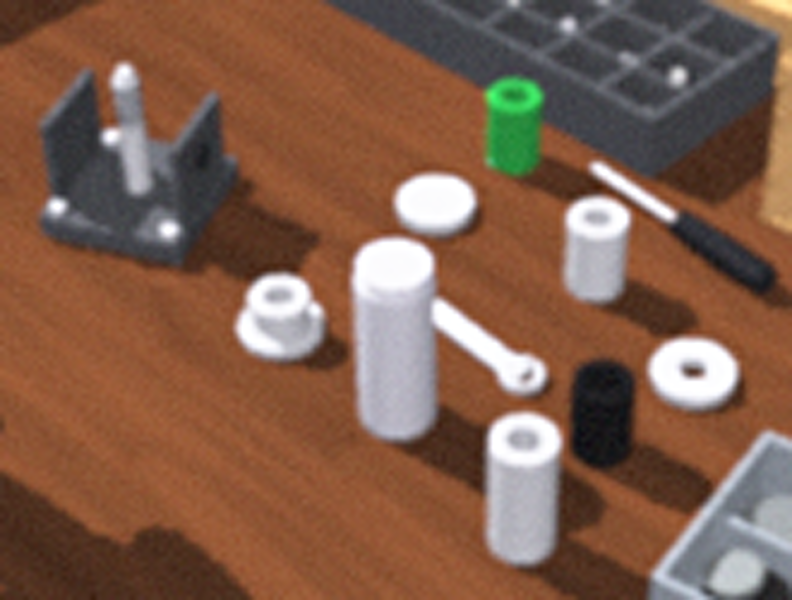

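```bash
cat >> h.py <<'E'
from scipy.optimize import minimize
SH={"spacer":[(22,0),(22,65)],"washer":[(30,0),(30,12)],"bushing":[(31,0),(31,10),(22,10),(22,36)],"long":[(22,0),(22,95)],"can":[(27,0),(27,140)],"disc":[(30,0),(30,12)]}
A=np.linspace(0,2*np.pi,48,endpoint=False)
def segs(k):
    p=SH[k]; return [p[:2]]+([p[2:]] if len(p)>2 else [])
def sil(f,k,x,y,z,box,ss=6):
    x0,y0,w,h=box; m=np.zeros((h*ss,w*ss),np.uint8)
    for sg in segs(k):
        P=np.vstack([np.c_[x+r*np.cos(A),y+r*np.sin(A),np.full(48,z+zz)] for r,zz in sg])
        uv=(proj(f,P)-[x0,y0]+.5)*ss-.5
        cv2.fillConvexPoly(m,np.round(cv2.convexHull(uv.astype(np.float32))*16).astype(np.int32),255,cv2.LINE_AA,4)
    return cv2.resize(m,(w,h),interpolation=cv2.INTER_AREA)/255.
def white(f):
    # soft whiteness: blue channel relative (wood is low in blue)
    b=f["frame"][:,:,2].astype(float); return np.clip((b-50)/(150.),0,1)
def fit(f,k,x,y,z=0,pad=6):
    c=proj(f,[[x+dx,y+dy,z+dz] for dx in(-32,32) for dy in(-32,32) for dz in(0,SH[k][-1][1])])
    a=np.floor(c.min(0)-pad).astype(int); b=np.ceil(c.max(0)+pad).astype(int); box=(*a,*(b-a))
    W=white(f)[a[1]:b[1],a[0]:b[0]]
    def cost(p):
        s=sil(f,k,p[0],p[1],z,box); d=(W-s)
        return np.minimum(d*d,.5).mean()
    r=minimize(cost,[x,y],method="Nelder-Mead",options=dict(initial_simplex=[[x,y],[x+8,y],[x,y+8]],xatol=.05))
    return r.x,r.fun
E
python3 - <<'E'
from h import *
t=load("top0.pkl");s=load("side0.pkl")
px={"spacer":((264,147),(288.7,176+140-131),65)}
g={"spacer":(264,145,65),"washer":(301,158.5,12),"bushing":(222,209.5,36),"long":(309.5,216.5,95),"can":(261.5,206,140),"disc":(218.5,155.5,12)}
for k,(u,v,z) in g.items():
    p=atz(t,(u,v),z)
    a=fit(t,k,p[0],p[1]); b=fit(s,k,p[0],p[1]); print(k,p[:2].round(1),a[0].round(1),round(a[1],3),b[0].round(1),round(b[1],3))
def T(u,v,z): return atz(t,(125+(u+.5)/6-.5,125+(v+.5)/6-.5),z)
def S(u,v,z): return atz(s,(165+(u+.5)/4.8-.5,140+(v+.5)/4.8-.5),z)
print("bolt top T",T(160,438,128),"S",S(124,72,128), "foot S",S(140,190,20))
a,b=T(258,330,95),T(365,520,95);print("cheekR",a,b)
a,b=T(55,425,95),T(118,562,95);print("cheekL",a,b)
E
```

```text
spacer [652.9 -13. ] [658.3 -11.8] 0.01 [658.4  -9.6] 0.032
washer [ 623.3 -134.1] [ 625.2 -132.8] 0.017 [ 626.8 -130.7] 0.02
bushing [453.1 119. ] [454.8 121.1] 0.017 [456.3 122. ] 0.041
long [ 424.6 -145.4] [ 427.6 -146.7] 0.011 [ 428.2 -143.9] 0.032
can [449.9  -4.7] [453.7  -3.7] 0.011 [454.3  -2. ] 0.064
disc [634.7 136.2] [636.5 137.2] 0.009 [638.1 139.4] 0.066
bolt top T [476.76804574 313.43373388 128.        ] S [479.85874583 313.8391326  128.        ] foot S [475.43105932 307.056474    20.        ]
cheekR [536.72529169 277.58873102  95.        ] [440.8044505 220.5815962  95.       ]
cheekL [488.72686308 376.77315819  95.        ] [420.29812826 341.64098018  95.        ]
```

```bash
cat >> h.py <<'E'
def brk(x,y,yaw):
    c,s=np.cos(np.radians(yaw)),np.sin(np.radians(yaw))
    def box(a,b,c0,d,z0,z1): return [(p,q,z) for z in(z0,z1) for p,q in((a,c0),(b,c0),(b,d),(a,d))]
    L=[]
    for bx in [box(-60,60,-60,60,0,20),box(-40,40,50,58,20,95),box(-40,40,-58,-50,20,95)]:
        for i in range(4):
            L+= [(bx[i],bx[(i+1)%4]),(bx[4+i],bx[4+(i+1)%4]),(bx[i],bx[4+i])]
    for z,r in((20,10),(122,10),(132,5)):
        q=[(r*np.cos(a),r*np.sin(a),z) for a in A[::4]]
        L+=[(q[i],q[(i+1)%len(q)]) for i in range(len(q))]
    L+=[((0,0,20),(0,0,132))]
    R=np.array([[c,-s,0],[s,c,0],[0,0,1]])
    return [(R@np.array(a)+[x,y,0],R@np.array(b)+[x,y,0]) for a,b in L]
def overlay(f,lines,box,sc,name):
    x0,y0,w,h=box
    c=cv2.resize(f["frame"][y0:y0+h,x0:x0+w,::-1],None,fx=sc,fy=sc,interpolation=cv2.INTER_CUBIC)
    for a,b in lines:
        p=((proj(f,[a,b])-[x0,y0]+.5)*sc-.5)
        cv2.line(c,*[tuple(int(round(v*16)) for v in q) for q in p],(0,255,255),1,cv2.LINE_AA,4)
    cv2.imwrite("pics/"+name,c)
E
python3 - <<'E'
from h import *
t=load("top0.pkl");s=load("side0.pkl")
print(atz(t,(125+220.5/6-.5,125+465.5/6-.5),20))
L=brk(477.5,312.5,27.5)
overlay(t,L,(125,165,75,70),8,"bt.png");overlay(s,L,(165,145,60,60),9,"bs.png")
E
```

```text
[479.36643104 315.50526312  20.        ]
```

View pics/bt.png

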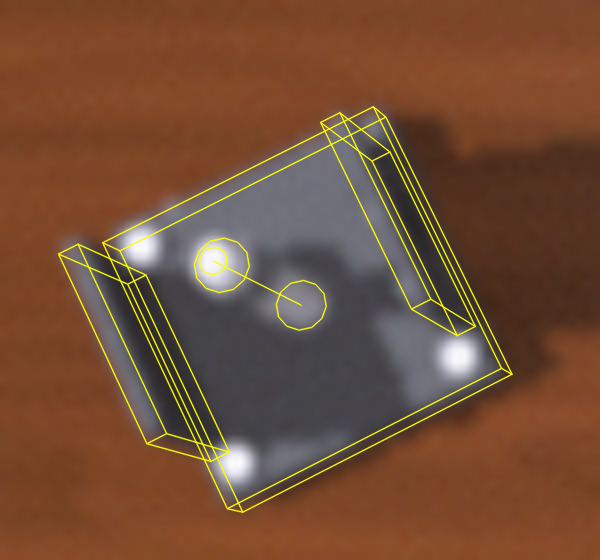

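View pics/bs.png

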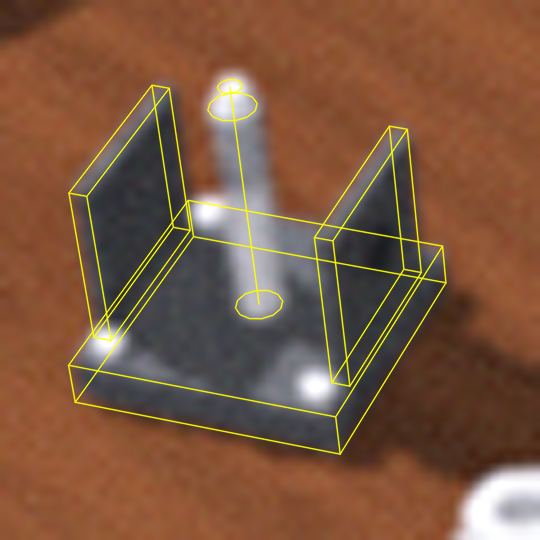

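Spacer-like candidates in the top view:
- White tube at (264,147). Its 65 mm silhouette fits both views, so it is the spacer.
- White tube at (309,217). It fits at 95 mm, so it is the long sleeve.
- Green tube at (218,125) and black tube at (301,186). Both are excluded by colour.

Other parts:
- **Washer:** the ring at (301,158). The disc at (218,156) has no hole.
- **Bushing:** at (223,210).
- **Can:** at (262,208).

The close crops confirm these choices. Next I move over the spacer.

>>> arm_command(
  series=[0.065,-0.071,0,0,0,-0.054,0.065,-0.071,0,0,0,-0.054,0.065,-0.071,0,0,0,-0.054,0.065,-0.071,0,0,0,-0.054,0.065,-0.071,0,0,0,-0.054,0.065,-0.071,0,0,0,-0.054,0.065,-0.071,0,0,0,-0.054,0.065,-0.071,0,0,0,-0.054,0.065,-0.071,0,0,0,-0.054,0.065,-0.071,0,0,0,-0.054,0.065,-0.071,0,0,0,-0.054,0.065,-0.071,0,0,0,-0.054,0.065,-0.071,0,0,0,-0.054,0.065,-0.071,0,0,0,-0.054,0.065,-0.071,0,0,0,-0.054,0.065,-0.071,0,0,0,-0.054,0.065,-0.071,0,0,0,-0.054,0.065,-0.071,0,0,0,-0.054,0.065,-0.071,0,0,0,-0.054,0.065,-0.071,0,0,0,-0.054],
  hand=0.75,
  newtons=30,
)

```text
time_s: 1.77
ee_pos: [656.8, -11.0, 224.4]
ee_rot: [-180.0, -0.0, 117.6]
force: [1.1, 0.5, -0.3]
gripper_width: 68.9
```

>>> arm_command(
  series=[0,0,0,0,0,0,0,0,0,0,0,0,0,0,0,0,0,0],
)

```text
time_s: 2.02
ee_pos: [655.3, -9.0, 224.2]
ee_rot: [-179.9, -0.1, 117.7]
force: [0.6, 0.3, -0.1]
gripper_width: 68.3
```

>>> arm_command(
  series=[0.006,-0.0035,-0.075,0,0,0,0,0,-0.075,0,0,0,0,0,-0.075,0,0,0,0,0,-0.075,0,0,0,0,0,0,0,0,0,0,0,0,0,0,0,0,0,0,0,0,0],
)

```text
time_s: 2.6
ee_pos: [659.2, -9.8, 107.1]
ee_rot: [179.8, 0.1, 117.8]
force: [0.7, 0.8, 0.4]
gripper_width: 68.3
```

```bash
python3 - <<'E'
from h import *
f=grab_frame("side");pickle.dump(f,open("side1.pkl","wb"))
st=env.state();print(st["ee_pos"],st["ee_rot"])
crop(f,250,110,90,100,6,"s1.png")
E
```

```text
[659.68833098 -10.0647288  107.73011681] [1.79770153e+02 1.22062560e-01 1.17771934e+02]
```

View pics/s1.png

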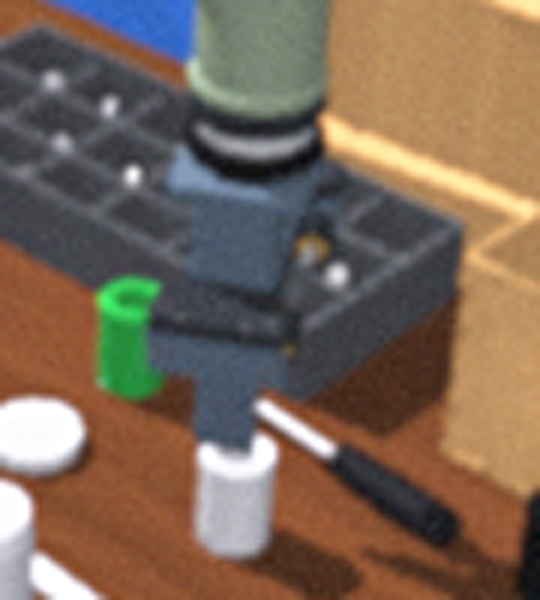

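The gripper stands over the short white tube, at about (232,495) in the crop, and the screwdriver is clear. Now I descend and grip.

>>> arm_command(
  series=[0,0,-0.07,0,0,0,0,0,-0.07,0,0,0,0,0,0,0,0,0,0,0,0,0,0,0],
)

```text
time_s: 2.98
ee_pos: [658.5, -10.5, 49.8]
ee_rot: [180.0, -0.0, 117.7]
force: [0.8, -0.1, -0.1]
gripper_width: 68.2
```

>>> arm_command(
  series=[0,0,0,0,0,0,0,0,0,0,0,0,0,0,0,0,0,0,0,0,0,0,0,0,0,0,0,0,0,0,0,0,0,0,0,0],
  hand=0,
  newtons=30,
)

```text
time_s: 3.48
ee_pos: [658.3, -11.1, 50.5]
ee_rot: [180.0, 0.0, 117.7]
force: [-2.9, -0.7, 6.0]
gripper_width: 43.8
```

>>> arm_command(
  series=[0,0,0.08,0,0,0,0,0,0.08,0,0,0,0,0,0.08,0,0,0,0,0,0.08,0,0,0,0,0,0.08,0,0,0,-0.0376,0.0675,0,0,0,0,-0.0376,0.0675,0,0,0,0,-0.0376,0.0675,0,0,0,0,-0.0376,0.0675,0,0,0,0,-0.0376,0.0675,0,0,0,0,-0.0376,0.0675,0,0,0,0,-0.0376,0.0675,0,0,0,0,-0.0376,0.0675,0,0,0,0,-0.0376,0.0675,0,0,0,0,-0.0376,0.0675,0,0,0,0,-0.0376,0.0675,0,0,0,0,-0.0376,0.0675,0,0,0,0],
)

```text
time_s: 4.9
ee_pos: [476.8, 314.4, 208.8]
ee_rot: [-180.0, -0.0, 117.7]
force: [1.2, -0.2, -3.2]
gripper_width: 43.3
```

>>> arm_command(
  series=[0,0,0,0,0,0,0,0,0,0,0,0,0,0,0,0,0,0,0,0,0,0,0,0],
)

```text
time_s: 5.23
ee_pos: [478.3, 312.5, 208.8]
ee_rot: [-180.0, 0.0, 117.7]
force: [0.3, -0.7, -2.3]
gripper_width: 43.5
```

```bash
python3 - <<'E'
from h import *
f=grab_frame("side");pickle.dump(f,open("side2.pkl","wb"))
g=grab_frame("top");pickle.dump(g,open("top2.pkl","wb"))
crop(f,150,80,90,130,4.5,"s2.png");crop(g,110,150,110,90,6,"t2.png")
st=env.state();print(st["ee_pos"],st["ee_rot"],st["force"])
E
```

```text
[478.46143187 312.33412561 208.93956318] [-1.79999730e+02  1.08155577e-02  1.17628312e+02] [-0.40158889 -0.63830592 -2.43526549]
```

View pics/s2.png

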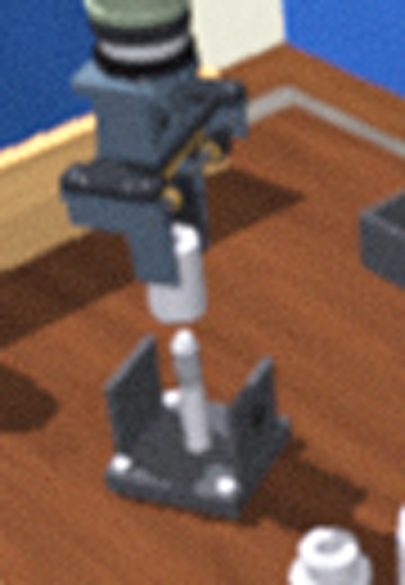

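View pics/t2.png

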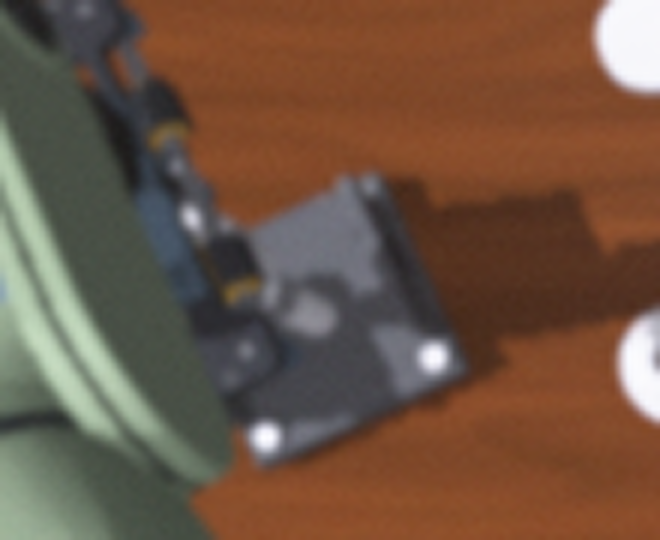

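```bash
cat >> h.py <<'E'
def rings(x,y,z,rz):
    L=[]
    for r,h in rz:
        q=[np.array((x+r*np.cos(a),y+r*np.sin(a),z+h)) for a in A]
        L+=[(q[i],q[(i+1)%48]) for i in range(48)]
    return L
E
python3 - <<'E'
from h import *
f=load("side2.pkl")
overlay(f,brk(478,313.3,27.5)+rings(478,313.3,160,[(22,0),(22,65)]),(165,120,60,80),9,"o2.png")
E
```

```text
(no output)
```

View pics/o2.png

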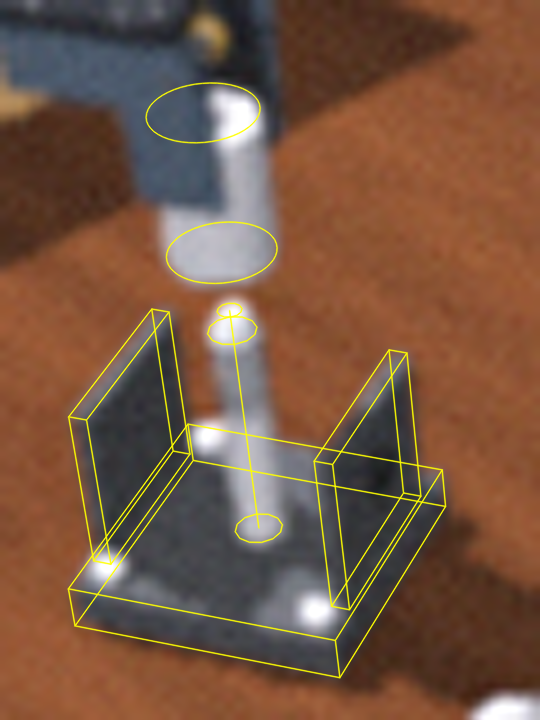

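The spacer hangs about 1 mm off the bolt line in the side view, well within the taper. I lower it in stages and watch the force.

>>> arm_command(
  series=[0.001,-0.001,-0.025,0,0,0,0,0,-0.025,0,0,0,0,0,-0.025,0,0,0,0,0,-0.025,0,0,0,0,0,0,0,0,0,0,0,0,0,0,0],
)

```text
time_s: 5.83
ee_pos: [477.9, 312.6, 167.8]
ee_rot: [-179.9, 0.0, 117.7]
force: [0.1, 0.4, -2.4]
gripper_width: 43.3
```

>>> arm_command(
  series=[0,0,-0.02,0,0,0,0,0,-0.02,0,0,0,0,0,0,0,0,0,0,0,0,0,0,0],
)

```text
time_s: 6.17
ee_pos: [477.9, 312.7, 152.3]
ee_rot: [-179.9, 0.0, 117.7]
force: [-0.3, -0.0, -2.0]
gripper_width: 43.3
```

>>> arm_command(
  series=[0,0,-0.025,0,0,0,0,0,-0.025,0,0,0,0,0,0,0,0,0,0,0,0,0,0,0],
)

```text
time_s: 6.5
ee_pos: [477.8, 312.6, 131.9]
ee_rot: [-179.9, 0.0, 117.7]
force: [-0.5, 0.8, -1.7]
gripper_width: 43.2
```

>>> arm_command(
  series=[0,0,-0.03,0,0,0,0,0,-0.03,0,0,0,0,0,-0.03,0,0,0,0,0,-0.03,0,0,0,0,0,-0.03,0,0,0,0,0,0,0,0,0,0,0,0,0,0,0],
)

```text
time_s: 7.08
ee_pos: [478.2, 312.9, 72.9]
ee_rot: [-180.0, 0.0, 117.7]
force: [-0.3, 0.3, -3.0]
gripper_width: 43.6
```

```bash
python3 - <<'E'
from h import *
f=grab_frame("side");pickle.dump(f,open("side3.pkl","wb"))
overlay(f,rings(478,313.3,20,[(22,0),(22,65)]),(150,90,90,110),6,"s3.png")
E
```

```text
(no output)
```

View pics/s3.png

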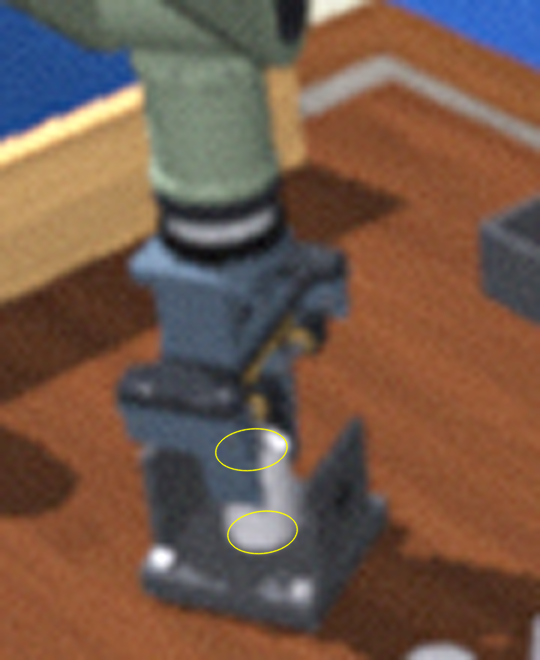

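Threaded, nearly down. I lower the last few millimetres and release.

>>> arm_command(
  series=[0,0,-0.008,0,0,0,0,0,0,0,0,0,0,0,0,0,0,0],
)

```text
time_s: 7.38
ee_pos: [478.9, 313.3, 70.5]
ee_rot: [179.9, -0.0, 117.7]
force: [0.5, 0.6, -1.3]
gripper_width: 43.4
```

>>> arm_command(
  series=[0,0,0,0,0,0,0,0,0,0,0,0,0,0,0,0,0,0,0,0,0,0,0,0,0,0,0,0,0,0],
  hand=0.7,
)

```text
time_s: 7.8
ee_pos: [478.3, 312.9, 69.9]
ee_rot: [180.0, 0.0, 117.7]
force: [-0.7, -0.3, -0.6]
gripper_width: 63.9
```

>>> arm_command(
  series=[0,0,0.05,0,0,0,0,0,0.05,0,0,0,0,0,0.08,0,0,0,0,0,0.09,0,0,0,0,0,0.09,0,0,0],
)

```text
time_s: 8.22
ee_pos: [477.8, 312.6, 214.9]
ee_rot: [-179.9, 0.0, 117.7]
force: [0.6, 0.4, 0.9]
gripper_width: 64.1
```

```bash
python3 - <<'E'
from h import *
t=load("top0.pkl")
for uv,z in [((333,168),60),((338,221),60),((301,184),0),((298,124),10),((316,119),0)]: print(uv,z,atz(t,uv,z).round(0))
f=grab_frame("side");pickle.dump(f,open("side4.pkl","wb"))
overlay(f,[],(165,130,90,80),8,"s4.png")
E
```

```text
(333, 168) 60 [ 579. -227.   60.]
(338, 221) 60 [ 414. -236.   60.]
(301, 184) 0 [ 541. -134.    0.]
(298, 124) 10 [ 742. -127.   10.]
(316, 119) 0 [ 763. -189.    0.]
```

View pics/s4.png

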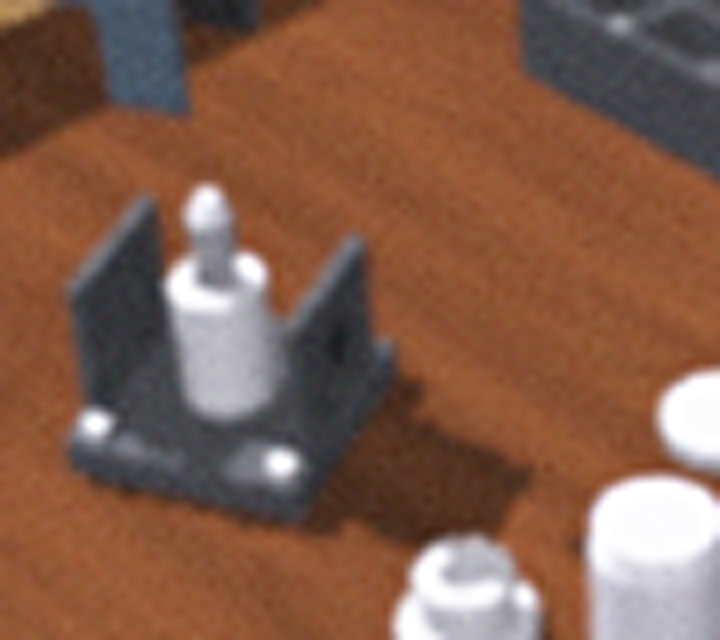

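The spacer is seated squarely on the base. Now the washer, with the jaws turned to clear the black tube.

>>> arm_command(
  series=[0.0264,-0.0794,0,0,0,0.051,0.0264,-0.0794,0,0,0,0.051,0.0264,-0.0794,0,0,0,0.051,0.0264,-0.0794,0,0,0,0.051,0.0264,-0.0794,0,0,0,0.051,0.0264,-0.0794,0,0,0,0.051,0.0264,-0.0794,0,0,0,0.051,0.0264,-0.0794,0,0,0,0.051,0.0264,-0.0794,0,0,0,0.051,0.0264,-0.0794,0,0,0,0.051,0.0264,-0.0794,0,0,0,0.051,0.0264,-0.0794,0,0,0,0.051,0.0264,-0.0794,0,0,0,0.051,0.0264,-0.0794,0,0,0,0.051],
  hand=0.9,
)

```text
time_s: 9.43
ee_pos: [626.4, -133.4, 213.6]
ee_rot: [180.0, -0.0, 150.0]
force: [0.5, 0.1, 0.1]
gripper_width: 81.7
```

>>> arm_command(
  series=[0,0,-0.09,0,0,0,0,0,-0.09,0,0,0,0,0,-0.09,0,0,0,0,0,-0.09,0,0,0,0,0,0,0,0,0,0,0,0,0,0,0,0,0,0,0,0,0],
)

```text
time_s: 10.02
ee_pos: [627.6, -132.0, 71.7]
ee_rot: [179.9, 0.2, 149.9]
force: [0.2, -0.7, 0.1]
gripper_width: 82.1
```

```bash
python3 - <<'E'
from h import *
f=grab_frame("side");pickle.dump(f,open("side5.pkl","wb"))
print(env.state()["ee_pos"],env.state()["ee_rot"])
overlay(f,rings(626,-131.8,0,[(30,0),(30,12)]),(260,130,100,100),6,"s5.png")
E
```

```text
[ 628.08368078 -132.07493678   72.4934165 ] [179.90940866   0.26984877 149.85435718]
```

View pics/s5.png

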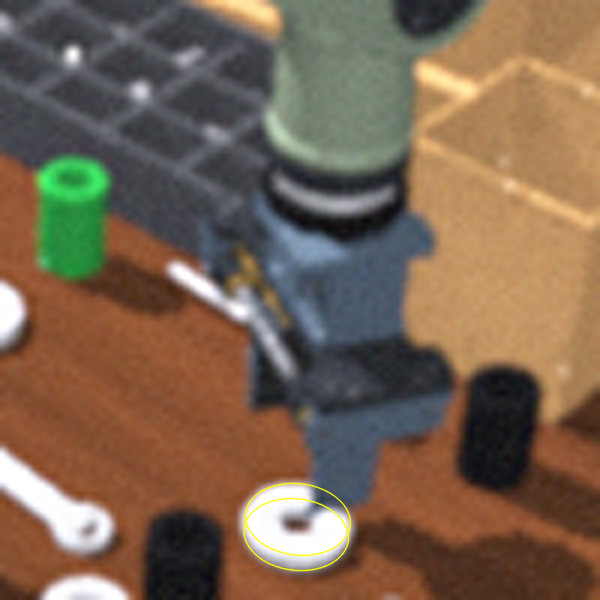

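The jaws straddle the washer at crop (297,525), clear of both black tubes. I descend and grip.

>>> arm_command(
  series=[0,0,-0.071,0,0,0,0,0,-0.05,0,0,0,0,0,-0.021,0,0,0,0,0,0,0,0,0,0,0,0,0,0,0],
)

```text
time_s: 10.48
ee_pos: [627.3, -131.9, 14.7]
ee_rot: [179.9, 0.2, 149.9]
force: [0.3, 0.3, 0.6]
gripper_width: 82.0
```

>>> arm_command(
  series=[0,0,0,0,0,0,0,0,0,0,0,0,0,0,0,0,0,0,0,0,0,0,0,0,0,0,0,0,0,0,0,0,0,0,0,0],
  hand=0,
)

```text
time_s: 10.98
ee_pos: [626.7, -132.0, 14.0]
ee_rot: [180.0, 0.1, 149.8]
force: [0.0, 0.3, 5.7]
gripper_width: 58.9
```

>>> arm_command(
  series=[0,0,0.08,0,0,0,0,0,0.08,0,0,0,0,0,0.08,0,0,0,0,0,0.08,0,0,0,0,0,0.08,0,0,0],
)

```text
time_s: 11.4
ee_pos: [625.6, -131.5, 173.8]
ee_rot: [-180.0, -0.1, 149.8]
force: [-0.3, -0.2, -2.0]
gripper_width: 58.8
```

>>> arm_command(
  series=[-0.0264,0.0794,0,0,0,-0.051,-0.0264,0.0794,0,0,0,-0.051,-0.0264,0.0794,0,0,0,-0.051,-0.0264,0.0794,0,0,0,-0.051,-0.0264,0.0794,0,0,0,-0.051,-0.0264,0.0794,0,0,0,-0.051,-0.0264,0.0794,0,0,0,-0.051,-0.0264,0.0794,0,0,0,-0.051,-0.0264,0.0794,0,0,0,-0.051,-0.0264,0.0794,0,0,0,-0.051,-0.0264,0.0794,0,0,0,-0.051,-0.0264,0.0794,0,0,0,-0.051,-0.0264,0.0794,0,0,0,-0.051,-0.0264,0.0794,0,0,0,-0.051,0,0,0,0,0,0,0,0,0,0,0,0,0,0,0,0,0,0,0,0,0,0,0,0],
)

```text
time_s: 12.9
ee_pos: [478.4, 311.9, 172.7]
ee_rot: [-180.0, 0.0, 117.7]
force: [-0.1, 0.4, -1.5]
gripper_width: 58.8
```

```bash
python3 - <<'E'
from h import *
f=grab_frame("side");pickle.dump(f,open("side6.pkl","wb"))
print(env.state()["ee_pos"],env.state()["ee_rot"])
overlay(f,rings(478,313.3,160,[(30,0),(30,12),(12,0)])+rings(478,313.3,132,[(5,0)]),(160,120,70,80),8,"s6.png")
E
```

```text
[478.60200662 311.76627533 172.76768831] [-1.79969263e+02  1.59937358e-02  1.17642971e+02]
```

View pics/s6.png

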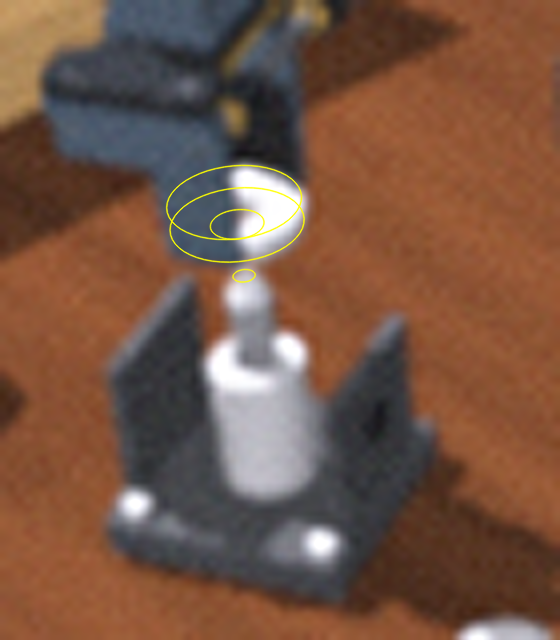

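The washer hangs over the bolt with the same small image offset as the bolt tip, so it is aligned. I lower it in stages.

>>> arm_command(
  series=[0,0,-0.025,0,0,0,0,0,-0.025,0,0,0,0,0,-0.025,0,0,0,0,0,-0.025,0,0,0,0,0,0,0,0,0,0,0,0,0,0,0],
)

```text
time_s: 13.45
ee_pos: [477.9, 312.5, 131.8]
ee_rot: [-179.9, 0.0, 117.7]
force: [0.0, 0.2, -1.2]
gripper_width: 58.5
```

>>> arm_command(
  series=[0,0,-0.02,0,0,0,0,0,-0.02,0,0,0,0,0,0,0,0,0,0,0,0,0,0,0],
)

```text
time_s: 13.78
ee_pos: [478.0, 312.8, 116.4]
ee_rot: [-179.9, -0.0, 117.7]
force: [-0.1, -0.0, -1.1]
gripper_width: 58.7
```

>>> arm_command(
  series=[0,0,-0.015,0,0,0,0,0,-0.015,0,0,0,0,0,-0.01,0,0,0,0,0,0,0,0,0,0,0,0,0,0,0],
)

```text
time_s: 14.2
ee_pos: [478.1, 312.8, 100.6]
ee_rot: [-180.0, -0.0, 117.7]
force: [0.3, 0.5, -1.0]
gripper_width: 58.9
```

```bash
python3 - <<'E'
from h import *
f=grab_frame("side");pickle.dump(f,open("side7.pkl","wb"))
overlay(f,[],(160,120,70,80),8,"s7.png")
E
```

```text
(no output)
```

View pics/s7.png

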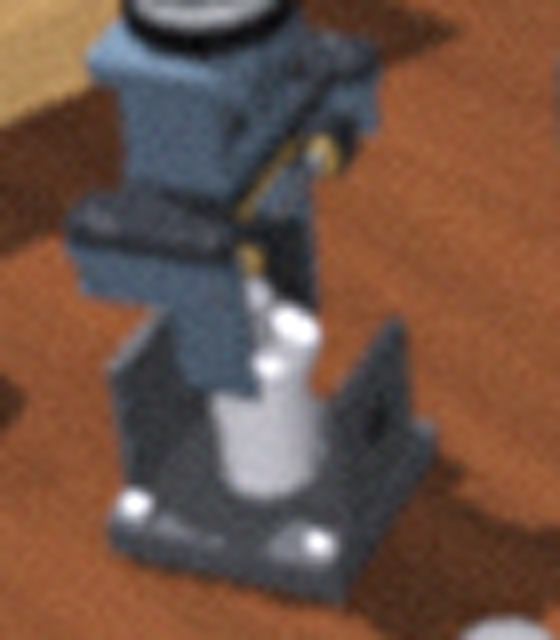

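>>> arm_command(
  series=[0,0,-0.006,0,0,0,0,0,0,0,0,0,0,0,0,0,0,0],
)

```text
time_s: 14.5
ee_pos: [478.8, 313.2, 99.1]
ee_rot: [179.9, -0.0, 117.7]
force: [0.1, 0.7, 0.1]
gripper_width: 58.7
```

>>> arm_command(
  series=[0,0,0,0,0,0,0,0,0,0,0,0,0,0,0,0,0,0,0,0,0,0,0,0,0,0,0,0,0,0],
  hand=0.85,
)

```text
time_s: 14.92
ee_pos: [478.3, 312.8, 98.5]
ee_rot: [-180.0, 0.0, 117.7]
force: [0.1, -0.3, 0.2]
gripper_width: 77.2
```

>>> arm_command(
  series=[0,0,0.04,0,0,0,0,0,0.06,0,0,0,0,0,0.08,0,0,0,0,0,0.1,0,0,0],
)

```text
time_s: 15.25
ee_pos: [477.0, 312.1, 209.7]
ee_rot: [-179.7, 0.0, 117.7]
force: [0.4, 0.8, 0.1]
gripper_width: 77.6
```

```bash
python3 - <<'E'
from h import *
f=grab_frame("side");pickle.dump(f,open("side8.pkl","wb"))
overlay(f,[],(160,120,100,90),7,"s8.png")
g=grab_frame("top");a=fit(g,"bushing",454.8,121.1);print(a,fit(f,"bushing",456.3,122),env.state()["ee_pos"])
E
```

```text
(array([454.81695431, 121.21386474]), np.float64(0.01809331506720335)) (array([456.07128267, 121.80245614]), np.float64(0.03901154867936875)) [481.46595176 314.90250673 217.32851758]
```

View pics/s8.png

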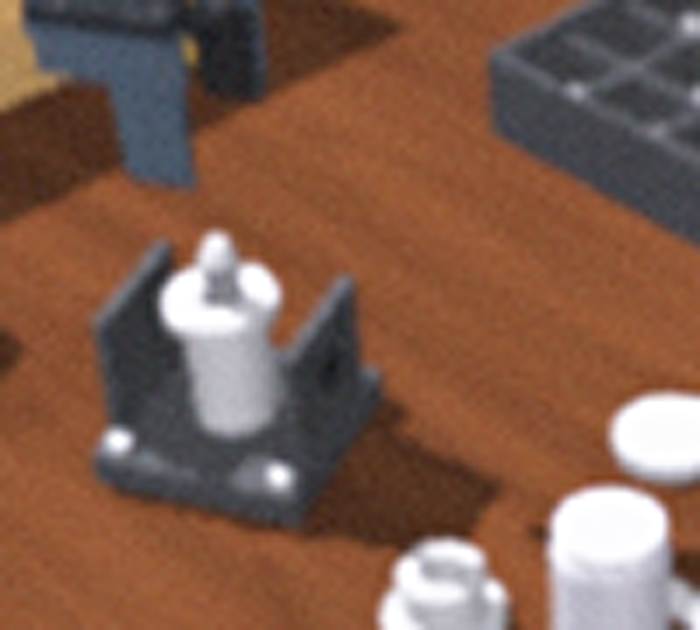

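The washer sits flat on the spacer. Now the bushing.

>>> arm_command(
  series=[-0.0095,-0.0797,0,0,0,0,-0.0095,-0.0797,0,0,0,0,-0.0095,-0.0797,0,0,0,0,-0.0095,-0.0797,0,0,0,0,-0.0095,-0.0797,0,0,0,0,-0.0095,-0.0797,0,0,0,0,0,0,0,0,0,0,0,0,-0.08,0,0,0,0,0,-0.08,0,0,0,0,0,-0.08,0,0,0,0,0,-0.08,0,0,0,0,0,0,0,0,0,0,0,0,0,0,0,0,0,0,0,0,0],
  hand=0.75,
)

```text
time_s: 16.52
ee_pos: [456.7, 122.2, 83.8]
ee_rot: [179.9, 0.0, 117.7]
force: [0.3, -0.4, 0.4]
gripper_width: 68.7
```

```bash
python3 - <<'E'
from h import *
f=grab_frame("side");pickle.dump(f,open("side9.pkl","wb"))
print(env.state()["ee_pos"])
overlay(f,[],(170,130,100,100),6,"s9.png")
E
```

```text
[457.12548024 122.20972371  84.32486415]
```

View pics/s9.png

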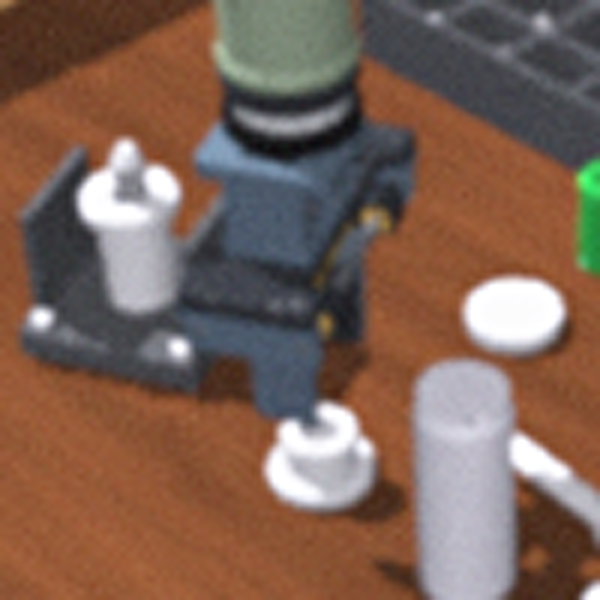

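>>> arm_command(
  series=[0,0,-0.07,0,0,0,0,0,-0.05,0,0,0,0,0,-0.026,0,0,0,0,0,0,0,0,0,0,0,0,0,0,0],
)

```text
time_s: 16.98
ee_pos: [456.7, 122.0, 25.5]
ee_rot: [179.9, 0.0, 117.7]
force: [0.3, 0.1, 0.6]
gripper_width: 68.6
```

>>> arm_command(
  series=[0,0,0,0,0,0,0,0,0,0,0,0,0,0,0,0,0,0,0,0,0,0,0,0,0,0,0,0,0,0,0,0,0,0,0,0],
  hand=0,
)

```text
time_s: 17.48
ee_pos: [455.7, 121.6, 24.9]
ee_rot: [180.0, 0.0, 117.7]
force: [-1.3, -0.4, 6.4]
gripper_width: 43.9
```

>>> arm_command(
  series=[0,0,0.08,0,0,0,0,0,0.08,0,0,0,0,0,0.08,0,0,0,0,0,0.08,0,0,0,0,0,0.06,0,0,0,0.0095,0.0797,0,0,0,0,0.0095,0.0797,0,0,0,0,0.0095,0.0797,0,0,0,0,0.0095,0.0797,0,0,0,0,0.0095,0.0797,0,0,0,0,0.0095,0.0797,0,0,0,0,0,0,0,0,0,0,0,0,0,0,0,0,0,0,0,0,0,0,0,0,0,0,0,0],
)

```text
time_s: 18.73
ee_pos: [477.9, 311.8, 175.9]
ee_rot: [-179.9, 0.0, 117.7]
force: [0.0, 0.0, -1.2]
gripper_width: 43.4
```

```bash
python3 - <<'E'
from h import *
f=grab_frame("side");pickle.dump(f,open("side10.pkl","wb"))
print(env.state()["ee_pos"])
overlay(f,rings(478,313.3,152,[(31,0),(31,10)])+rings(478,313.3,132,[(5,0)]),(160,110,70,90),7,"s10.png")
E
```

```text
[478.13460746 311.71814058 176.12800525]
```

View pics/s10.png

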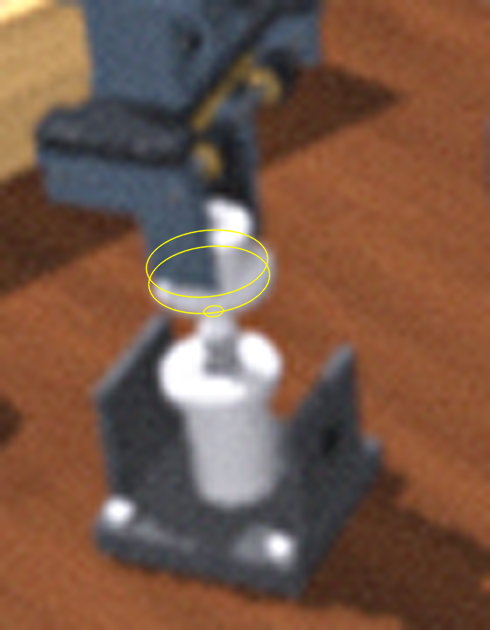

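>>> arm_command(
  series=[0,0,-0.025,0,0,0,0,0,-0.025,0,0,0,0,0,-0.025,0,0,0,0,0,0,0,0,0,0,0,0,0,0,0],
)

```text
time_s: 19.2
ee_pos: [477.8, 312.4, 145.0]
ee_rot: [-179.9, 0.0, 117.7]
force: [-0.2, 0.1, -1.2]
gripper_width: 44.0
```

>>> arm_command(
  series=[0,0,-0.015,0,0,0,0,0,-0.015,0,0,0,0,0,0,0,0,0,0,0,0,0,0,0],
)

```text
time_s: 19.53
ee_pos: [478.1, 312.8, 133.7]
ee_rot: [-179.9, 0.0, 117.7]
force: [0.5, 0.5, -1.6]
gripper_width: 43.8
```

>>> arm_command(
  series=[0,0,-0.015,0,0,0,0,0,-0.013,0,0,0,0,0,0,0,0,0,0,0,0,0,0,0],
)

```text
time_s: 19.87
ee_pos: [478.1, 312.8, 122.6]
ee_rot: [-180.0, 0.0, 117.7]
force: [0.1, 0.1, -1.5]
gripper_width: 43.8
```

```bash
python3 - <<'E'
from h import *
f=grab_frame("side");pickle.dump(f,open("side11.pkl","wb"))
overlay(f,[],(160,110,70,90),7,"s11.png")
E
```

```text
(no output)
```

View pics/s11.png

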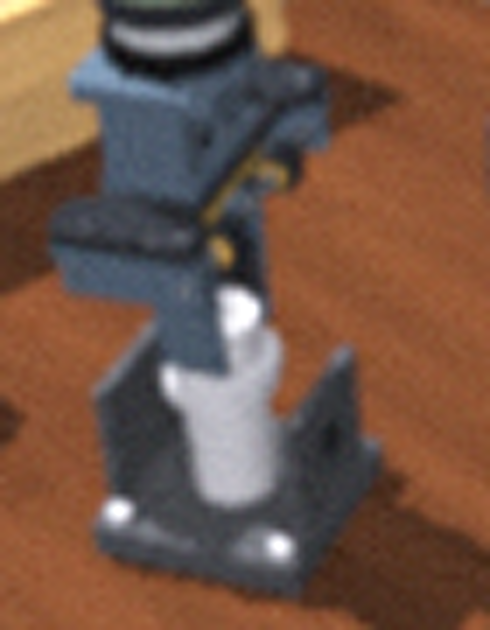

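>>> arm_command(
  series=[0,0,-0.003,0,0,0,0,0,0,0,0,0,0,0,0,0,0,0],
)

```text
time_s: 20.17
ee_pos: [478.4, 313.0, 122.0]
ee_rot: [180.0, -0.0, 117.7]
force: [-0.5, 0.1, -0.3]
gripper_width: 43.3
```

>>> arm_command(
  series=[0,0,0,0,0,0,0,0,0,0,0,0,0,0,0,0,0,0,0,0,0,0,0,0,0,0,0,0,0,0],
  hand=0.8,
)

```text
time_s: 20.58
ee_pos: [478.4, 312.9, 121.8]
ee_rot: [180.0, 0.0, 117.7]
force: [-0.1, 0.8, 0.2]
gripper_width: 72.4
```

>>> arm_command(
  series=[0,0,0.04,0,0,0,0,0,0.06,0,0,0,0,0,0.08,0,0,0,0,0,0.08,0,0,0,-0.08,0.06,0,0,0,0,-0.08,0.06,0,0,0,0,-0.08,0.06,0,0,0,0,-0.08,0.06,0,0,0,0,-0.08,0.06,0,0,0,0,0,0,0,0,0,0,0,0,0,0,0,0,0,0,0,0,0,0,0,0,0,0,0,0],
)

```text
time_s: 21.67
ee_pos: [319.2, 432.3, 225.7]
ee_rot: [180.0, 0.0, 117.6]
force: [-0.8, -0.5, -0.6]
gripper_width: 73.1
```

```bash
python3 - <<'E'
from h import *
f=grab_frame("side");g=grab_frame("top")
P=brk(478,313.3,27.5)[-1:]
overlay(f,rings(478,313.3,97,[(31,0),(31,10),(22,36)])+rings(478,313.3,85,[(30,0)]),(160,130,80,75),9,"s12.png")
crop(g,100,110,230,140,3.4,"t12.png")
for k,x,y in [("long",427.6,-146.7),("can",453.7,-3.7),("disc",636.5,137.2)]: print(k,fit(g,k,x,y)[0].round(1))
E
```

```text
long [ 428.6 -148.1]
can [453.7  -3.8]
disc [636.6 137.2]
```

View pics/s12.png

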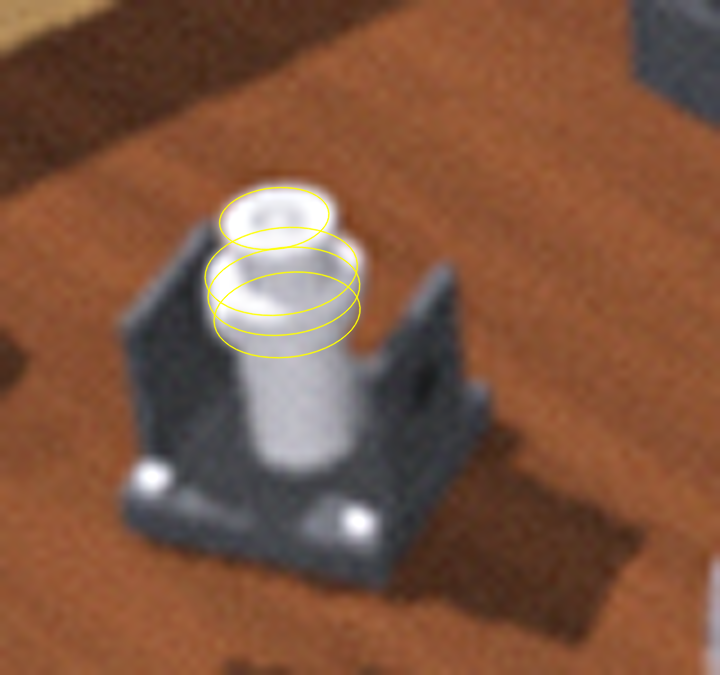

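View pics/t12.png

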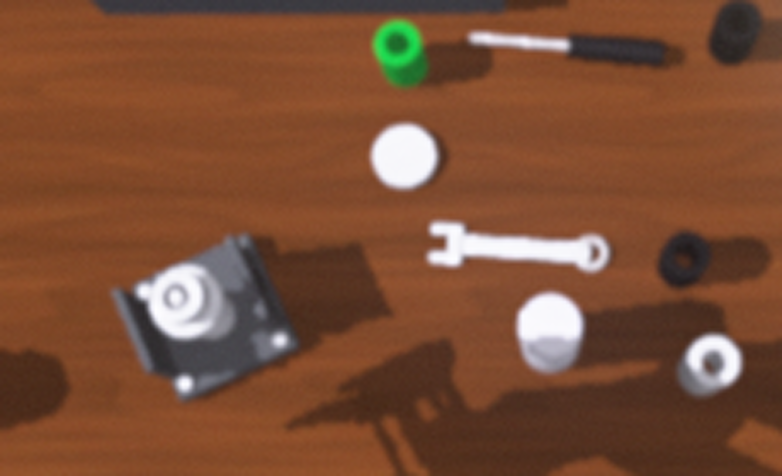

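The three-part stack matches the predicted seated heights, and the bolt tip is flush in the bushing bore, at (280,215) in the crop. Everything else is where it was, so I hand the job in.

```bash
python3 -c "
from workcell import env
print(env.job_done())"
```

```text
the job is handed in; nothing more can be done
None
```

The pivot is built and handed in at about 22 s of the 69 s allowed. The spacer, the washer and the bushing (flange down) are threaded on the bolt in that order.

**Seating:** In the last pictures the stack matches the predicted seated heights, within about 1 mm sideways, and the bolt tip is level with the bushing's top. No side force above about 1 N showed while any part was lowered. After the last release the arm was moved clear and touches nothing.

**Other parts:** The can and the blank disc were measured again within 0.1 mm of where they started. The long sleeve's fit came out 1 to 1.5 mm from its first reading. The arm never went near it, so I put that down to the changed shadow. The wrench and screwdriver look unmoved in the last top picture. The hammer is outside that crop and I did not check it again.

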